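# Lay the blue clay stamp in the slanted V rest

## Task

Take the blue-topped stamping stick by its upper end out of the dark wooden tool block, and lay it in the V-shaped groove of the slanted rest, blue end up and its foot down at the groove's stop, so that the potter can next take hold of it by the side. Let go of it there, and leave the red and the yellow stick standing in their holes.

Things in the scene. Friction and masses are not known exactly. Their poses are not given: they have to be found in the camera images.
- blue_stamp: The stamp to move: a straight round stick, 18 mm diameter, 160 mm long, 35 g, pale wood, its upper 45 mm blue. Origin: centre of its foot (lower end face); z axis along the stick to the blue end. Starts upright, leaning up to 3 degrees, in a loose 45 mm deep hole of a fixed dark block 70 x 260 x 55 mm, foot 10 mm, top 170 mm above the table. Three holes in a row, 85 mm apart, a stick in each.
- red_stamp: A stick of the same size with a red top, in another hole of the block; leave it there. Origin and z axis as for the blue one.
- yellow_stamp: A stick of the same size with a yellow top, in another hole of the block; leave it there. Origin and z axis as for the blue one.
- groove: Slanted aluminium V trough (90 degree V, 105 mm long, mouth 42 mm) fixed on a brown base. Origin: where a seated stick's foot centre lies, on the stop plate, 36 mm above the table. z: up along the groove, 40 degrees off upright, top leaning to the robot's right; x: straight out of its open side, up and left; y: level, across. A seated stick's top 55 mm stands free. A foot on the stop rim sticks.

How it is judged:
By the outcome, as a careful person would: the job done as asked, in the order asked, and still so for the second after the job is handed in, with the robot touching nothing.
It also fails if it takes over 43 s, if anything falls off the work surface, if the arm or the gripper's body presses on something with over 40 N, if the wrist force passes 120 N, or if a joint passes its speed limit or range.

## Robot

A 6-joint arm with a two-finger parallel gripper is mounted at the origin on the work surface. World frame = base frame: x ahead of the robot, y to its left, z up, the work surface at z = 0. Lengths are in m, angles in rad, forces in N, time in s.
With the tool pointing down it reaches from about 0.25 to 0.775 m from the base axis. Payload 4 kg.
Tool frame: the origin (TCP) lies at the very end of the fingers, on their centre line; the grasp point (between the pads) lies 19 mm behind it (r.tcp_to_grasp is the distance from the TCP to the grasp point, in m); z points along the fingers, y is the line along which they close (so a half turn about z gives the same grasp; the last joint's range is limited). The gripper opens to 85 mm and grips with 20 to 120 N. Pads are 22 mm wide; open, the fingers measure 114 mm over their backs; the gripper's body (76 mm by 85 mm) begins 54 mm behind the grasp point. The pads swing forward as they close: fully open they stand 13 mm farther back than shut.
Start: joints at [1.032, 0.087, 1.371, -0, 1.684, -0.103], TCP at [0.232, 0.499, 0.231] pointing down, gripper open.
Joint ranges: [-3.1, 3.1], [-0.76, 2.03], [0.27, 2.55], [-1.08, 4.22], [0.17, 2.65], [-2.57, 2.57]. Speed limits (rad/s): [2.79, 2.79, 3.14, 3.14, 3.14, 3.14].

## Interface

Orientations are given as a 3x3 rotation matrix whose columns are the frame's x, y, z axes.
In Python, from station import readout, read_camera, hand_in, r gives the robot as it stands. The module is installed in compiled form; this text tells all that it offers.
- The arm moves only by the shell command python3 -m jog 'ROWS'. ROWS is a JSON object of lists of equal length, an entry for each row: "delta_pos": the shift along the tool's x, y, z each as a share of 400 mm, from -1 to 1, a list of three; "rot": the turn, a rotation vector about the tool's x, y, z each as a share of 90 degrees, from -1 to 1, a list of three; "jaw": the gripper command: -1 is fully open, 1 is shut, values between are in proportion. In form: {"delta_pos": [[dx, dy, dz], ...], "rot": [[rx, ry, rz], ...], "jaw": [jaw, ...]}. A call has 1 to 8 rows; each row is the pose to reach, as a shift and turn from the pose commanded when the call began, along the tool's axes at that moment; what a row does not reach only later rows make up. A row lasts 1/8 s, in which the tool goes at most 62.5 mm and 10.7 degrees, less where a joint would pass 70% of its speed; a pose out of reach is approached as far as the arm can. A call with a number of a shift or a turn outside -1 to 1 is refused whole. A call with a gripper value outside its range is refused whole. The fingers move at their own pace and stop on an object; the grip force is fixed at half the most. Time passes only in rows, so rows that repeat a pose let the fingers close. It gives the time, the measured TCP pose, the force, the opening and the grip force at its end, in the units of the state.
- readout.get_state(): the state, without advancing time (a new reading comes with each control period).
- read_camera(name): name is "side" or "top" or "wrist"; returns a dict with "img" (420x560x3 uint8, red, green, blue), "depth" (420x560 float32, m along the optical axis (not along the pixel's ray), 0 where there is no reading), "fov_y" (degrees; the focal length in pixels is half the picture's height over the tangent of half this angle, whatever the lens; pixels are square), "cx", "cy" (the principal point, pixels), "k1" (the pictures are not rectified: a ray, as slopes to the right and down, at radius r is drawn at 1 + k1 r^2 times it, then the intrinsics apply), "rvec" (rotation vector, rad) and "tvec" (3), from world to camera coordinates, as OpenCV has them. Camera axes: x right, y down, z forward; pixel columns grow to the right and rows downward; lengths in m; the calibration is good to about 2 mm. A picture is of the moment at which its call begins.
- hand_in(): hands the job in; it is judged then, once.
The state is a dict: "time": time; "qpos": joint angles; "qd": joint speeds; "tau": joint torques, N m; "tool_pos": TCP position; "eef_rot": TCP orientation; "ft_force": force on the tool from outside, world axes, zero at the start; "torque": the same for the moment, N m; "finger_gap": opening from 0.0 (shut) to 1.0 (fully open); "finger_force": force on a finger pad.
Only numpy, scipy, OpenCV 4.12 (cv2) and the standard library are available. Lean on these libraries where they do the work, as an engineer would, in place of code of your own. Each camera call takes 0.05 s, during which the arm holds its last target. There are 200 camera calls.

## Working session

There is one attempt and no reset: what is moved stays moved. The work goes in short steps, Python scripts to look and compute and a shell command to move; the robot and the scene stay as the last step left them, time stands still between calls to the robot, and variables do not carry over. Pictures are saved under pics/ and viewed, at most 10 in all, crops included, and the job is handed in when it is done.

```bash
mkdir -p pics
cat > h.py <<'E'
import numpy as np, cv2
from station import readout, read_camera, r
def cam(n):
    c=read_camera(n); h=c["img"].shape[0]
    f=h/2/np.tan(np.radians(c["fov_y"])/2)
    c["K"]=np.array([[f,0,c["cx"]],[0,f,c["cy"]],[0,0,1]]);c["D"]=np.array([c["k1"],0,0,0.])
    c["R"]=cv2.Rodrigues(np.array(c["rvec"],float))[0];c["t"]=np.array(c["tvec"],float).reshape(3);return c
def ray(c,uv):
    uv=np.asarray(uv,float).reshape(-1,1,2)
    p=cv2.undistortPoints(uv,c["K"],c["D"]).reshape(-1,2)
    d=np.c_[p,np.ones(len(p))]
    return -c["R"].T@c["t"], d@c["R"]
def cloud(c,m):
    v,u=np.nonzero(m&(c["depth"]>0)); o,d=ray(c,np.c_[u,v]); return o+d*c["depth"][v,u][:,None]
def plane(c,uv,z):
    o,d=ray(c,uv); return o+d*((z-o[2])/d[:,2])[:,None]
def proj(c,P): return cv2.projectPoints(np.asarray(P,float).reshape(-1,1,3),np.array(c["rvec"],float),c["t"],c["K"],c["D"])[0].reshape(-1,2)
def masks(c):
    H=cv2.cvtColor(c["img"],cv2.COLOR_RGB2HSV);h,s,v=H[...,0],H[...,1],H[...,2]
    return dict(blue=(h>95)&(h<130)&(s>120)&(v>50),red=((h<6)|(h>174))&(s>150)&(v>70),yellow=(h>20)&(h<34)&(s>150)&(v>90))
def save(c,n): cv2.imwrite("pics/"+n,c["img"][...,::-1])
E
python3 - <<'E'
from h import *
s=readout.get_state();print(s["time"],s["tool_pos"],np.round(s["eef_rot"],3).tolist(),r.tcp_to_grasp)
ims=[]
for n in("top","side"):
    c=cam(n);ims.append(c["img"]);print(n,c["fov_y"],c["k1"],-c["R"].T@c["t"])
    for k,m in masks(c).items():
        P=cloud(c,m)
        if len(P):print(n,k,len(P),np.median(P,0).round(4),np.percentile(P,[2,98],axis=0).round(3).tolist(), np.argwhere(m).mean(0))
    save(c,n+".png")
E
```

```text
0.0 [0.23191009 0.49814831 0.23010348] [[-0.907, 0.422, -0.001], [0.422, 0.907, -0.002], [0.0, -0.002, -1.0]] 0.0187
top 57.788285820508335 0.006271533883532304 [0.43890288 0.05477614 0.69668809]
top blue 1210 [ 1.7021 -0.5804 -0.6165] [[0.494, -0.788, -0.663], [1.71, 0.307, 0.17]] [ 59.08903545 388.56718879]
top red 199 [0.5101 0.1683 0.1688] [[0.503, 0.162, 0.054], [0.535, 0.206, 0.171]] [218.12935323 217.69651741]
top yellow 1674 [ 0.849  -0.3558  0.0366] [[0.515, -0.382, 0.01], [0.902, 0.092, 0.17]] [121.04399524 516.46730083]
side 50.832278272493255 -0.13437020350961404 [0.49041904 0.6520546  0.47559646]
side blue 37481 [ 1.7061 -0.9845 -0.1608] [[0.381, -2.212, -0.635], [1.714, 0.307, 0.215]] [111.49358071 100.82727732]
side red 428 [0.5129 0.1795 0.1523] [[0.505, 0.166, 0.126], [0.521, 0.182, 0.17]] [214.06060606 319.69230769]
side yellow 1098 [ 0.8332 -0.3453  0.0374] [[0.517, -0.403, 0.009], [0.903, 0.098, 0.169]] [140.02181818 238.91727273]
```

View pics/top.png

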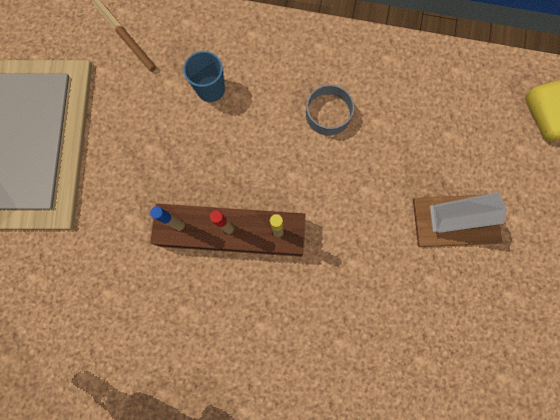

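View pics/side.png

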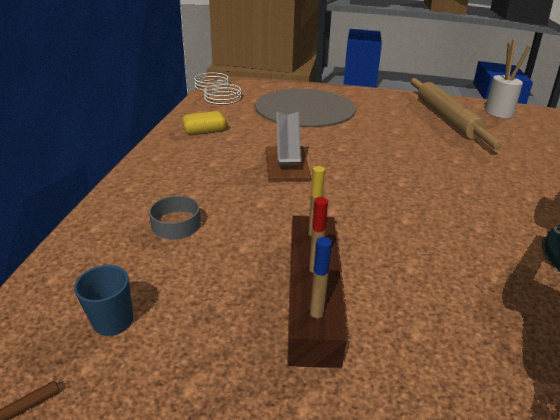

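The top view shows blue at (160,214), red at (217,218), yellow at (277,222) and the groove at about (468,213). In the side view the blue top is at (322,255), and the groove at (289,138) has its open side facing the camera. Next I'll fit the stick axis and the V walls from the depth.

```bash
cat > m.py <<'E'
from h import *
from scipy.optimize import least_squares
def box(P,lo,hi): return P[np.all((P>lo)&(P<hi),axis=1)]
def cyl(P,p0,d0=(0,0)):
    f=lambda q:np.linalg.norm(P[:,:2]-q[:2]-np.outer(P[:,2]-.17,q[2:]),axis=1)-.009
    s=least_squares(f,[*p0,*d0],loss="soft_l1",f_scale=.001);return s.x,np.std(s.fun)
E
python3 - <<'E'
from m import *
cs={n:cam(n) for n in("top","side")}
al={n:cloud(c,np.ones(c["depth"].shape,bool)) for n,c in cs.items()}
for k in("blue","red","yellow"):
    pts=[]
    for n,c in cs.items():
        B=box(cloud(c,masks(c)[k]),[.4,.03,.1],[.6,.4,.2])
        ctr=np.median(B,0)
        p=al[n][np.linalg.norm(al[n][:,:2]-ctr[:2],axis=1)<.03];p=box(p,[0,0,.062],[1,1,.165]);pts.append(p)
        print(k,n,len(p),cyl(p,ctr[:2]), 'top z',np.percentile(B[:,2],99))
    print(k,"both",cyl(np.vstack(pts),ctr[:2]))
rng=np.random.default_rng(0)
for n,c in cs.items():
    hsv=cv2.cvtColor(c["img"],cv2.COLOR_RGB2HSV)
    P=cloud(c,(hsv[...,1]<60));P=box(P,[.38,-.36,.03],[.65,-.12,.16])
    print(n,len(P),np.percentile(P,[1,99],axis=0).round(3).tolist())
    Q=P
    for i in range(3):
        best=None
        for _ in range(1500):
            a=Q[rng.choice(len(Q),3,False)];nn=np.cross(a[1]-a[0],a[2]-a[0]);l=np.linalg.norm(nn)
            if l<1e-6: continue
            m=abs((Q-a[0])@nn/l)<.0015
            if best is None or m.sum()>best.sum():best=m
        S=Q[best];ct=S.mean(0);nv=np.linalg.svd(S-ct)[2][2];nv*=np.sign(nv[2])
        print(" plane",len(S),ct.round(4),nv.round(3),np.std((S-ct)@nv).round(5));Q=Q[~best]
        if len(Q)<40:break
c=cs["top"];a=cv2.resize(c["img"][170:260,400:520],None,fx=6.6,fy=6.6,interpolation=2)[:590,:400*2]
b=cv2.resize(cs["side"]["img"][90:190,240:340],(590,590),interpolation=2)
z=np.hstack([cv2.resize(a,(440,330)),cv2.resize(b,(330,330))]);cv2.imwrite("pics/crop.png",z[...,::-1])
E
```

```text
blue top 255 (array([0.50052958, 0.25505473, 0.00238411, 0.00065682]), np.float64(0.0003194700450537335)) top z 0.17114632864720317
blue side 950 (array([0.50250489, 0.25637872, 0.00396071, 0.00266554]), np.float64(0.0005947684569773473)) top z 0.17016176304465896
blue both (array([0.50208143, 0.25607652, 0.00299763, 0.00199795]), np.float64(0.000778101197675568))
red top 162 (array([5.11680422e-01, 1.70789283e-01, 4.06741787e-04, 8.25537221e-04]), np.float64(0.00023233447172057965)) top z 0.17117364395357565
red side 564 (array([ 0.51367984,  0.17217471,  0.00343512, -0.00339618]), np.float64(0.0006742218032089917)) top z 0.17001663398344932
red both (array([ 0.51321145,  0.1719545 ,  0.00139911, -0.00117272]), np.float64(0.0008716435668032675))
yellow top 101 (array([5.22920909e-01, 8.65471816e-02, 2.26079476e-04, 2.30398760e-03]), np.float64(0.00014822446754045608)) top z 0.17192550808076296
yellow side 414 (array([ 0.52485858,  0.0878735 ,  0.00368402, -0.00635082]), np.float64(0.0007465635839055819)) top z 0.16996761014178444
yellow both (array([ 0.52446508,  0.08773576,  0.00508209, -0.00663461]), np.float64(0.0009495089545900284))
top 2134 [[0.582, -0.256, 0.033], [0.639, -0.17, 0.119]]
 plane 918 [ 0.6232 -0.2179  0.0773] [-0.815  0.359  0.454] 0.00074
 plane 728 [ 0.601  -0.2222  0.0778] [0.545 0.701 0.46 ] 0.00068
 plane 172 [ 0.6097 -0.2106  0.0777] [-0.191  0.737  0.648] 0.00081
side 1142 [[0.584, -0.253, 0.034], [0.642, -0.168, 0.118]]
 plane 420 [ 0.6044 -0.2196  0.0748] [0.513 0.713 0.478] 0.0008
 plane 360 [ 0.6268 -0.2147  0.0766] [-0.813  0.357  0.46 ] 0.00078
 plane 97 [ 0.6064 -0.1922  0.0597] [-0.158  0.662  0.733] 0.00091
```

View pics/crop.png

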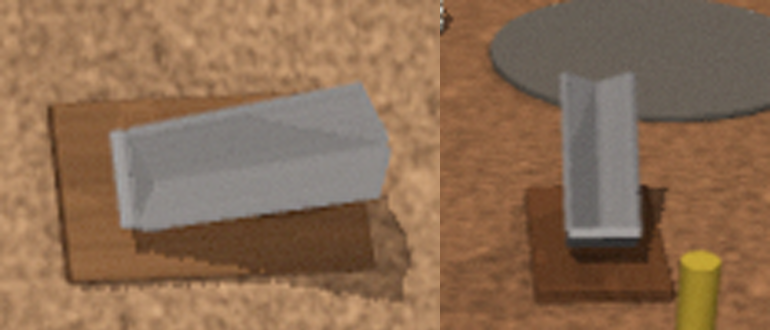

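The crops show the trough clearly: stop plate at the lower left, both inner walls visible, top leaning right. I'll compute the groove frame from the walls.

```bash
python3 - <<'E'
import numpy as np
D={"top":[([.6232,-.2179,.0773],[-.815,.359,.454]),([.601,-.2222,.0778],[.545,.701,.46])],
"side":[([.6268,-.2147,.0766],[-.813,.357,.46]),([.6044,-.2196,.0748],[.513,.713,.478])]}
for n,((c1,n1),(c2,n2)) in D.items():
    n1,n2=[np.array(v)/np.linalg.norm(v) for v in(n1,n2)]
    z=np.cross(n1,n2);z/=np.linalg.norm(z);z*=np.sign(z[2])
    A=np.array([n1,n2,[0,0,1]]);p=np.linalg.solve(A,[n1@c1+.009,n2@c2+.009,.036])
    x=n1+n2;x/=np.linalg.norm(x)
    print(n,"ang",np.degrees(np.arccos(n1@n2)),"z",z.round(3),"tilt",np.degrees(np.arccos(z[2])),"yaw",np.degrees(np.arctan2(z[0],-z[1])),"x",x.round(3),"foot",p.round(4),"top",(p+.16*z).round(4))
yaw=np.radians(np.array([10.,12,14]))
E
python3 - <<'E'
from h import *
c=cam("wrist");save(c,"w0.png");print(-c["R"].T@c["t"],c["R"].round(2).tolist(),c["fov_y"])
E
```

```text
top ang 89.06431022545692 z [ 0.153 -0.623  0.767] tilt 39.88251431461924 yaw 13.822146959251768 x [-0.19   0.744  0.641] foot [ 0.604  -0.1842  0.036 ] top [ 0.6285 -0.2839  0.1588]
side ang 86.71223418057599 z [ 0.158 -0.626  0.764] tilt 40.17724523775393 yaw 14.138549931245057 x [-0.206  0.736  0.645] foot [ 0.6068 -0.1827  0.036 ] top [ 0.632  -0.2828  0.1582]
[0.16660254 0.52782493 0.37191009] [[0.42, 0.91, -0.0], [0.87, -0.41, 0.28], [0.25, -0.12, -0.96]] 71.34091494268463
```

Groove: tilt 40°, yaw 14°, foot at about (0.605,-0.183,0.036), and the two cameras agree within 3 mm. Blue stick is upright, top at (0.501,0.2555). I'll go above it with the closing line already along the groove's y.

```bash
python3 -m jog '{"delta_pos":[[-0.866,-0.264,0],[-0.866,-0.264,0],[-0.866,-0.264,0],[-0.866,-0.264,0],[-0.866,-0.264,0],[-0.866,-0.264,0],[-0.866,-0.264,0],[-0.866,-0.264,0]],"rot":[[0,0,0.567],[0,0,0.567],[0,0,0.567],[0,0,0.567],[0,0,0.567],[0,0,0.567],[0,0,0.567],[0,0,0.567]],"jaw":[-1,-1,-1,-1,-1,-1,-1,-1]}'
python3 - <<'E'
from m import *
s=readout.get_state();print(s["time"],s["tool_pos"],np.round(s["eef_rot"],3).tolist(),s["qpos"])
c=cam("wrist");save(c,"w1.png")
B=box(cloud(c,masks(c)["blue"]),[.4,.15,.1],[.6,.35,.2]);print(len(B))
if len(B)>30:
    print(np.percentile(B,[1,99],axis=0));T=B[B[:,2]>np.percentile(B[:,2],99)-.003];print("top face",len(T),(T.min(0)+T.max(0))/2,np.ptp(T,0))
    print(cyl(box(B,[0,0,0],[1,1,T[:,2].max()-.005]),T.mean(0)[:2]))
E
```

```text
time: 1.25
tool_pos: [0.5014, 0.2567, 0.2311]
eef_rot: [[-0.242, 0.97, -0.001], [0.97, 0.242, 0.0], [0.001, -0.001, -1.0]]
ft_force: [-0.6, 0.5, -0.3]
finger_gap: 0.997
finger_force: 0.0
1.25 [0.50136482 0.25674219 0.23105184] [[-0.242, 0.97, -0.001], [0.97, 0.242, 0.0], [0.001, -0.001, -1.0]] [3.72227884e-01 1.17395458e-01 1.33834856e+00 6.76104754e-04
 1.68658588e+00 1.28276075e-01]
648
[[0.49191023 0.24740861 0.12723757]
 [0.50777693 0.2634866  0.17014285]]
top face 400 [0.4998962  0.2551467  0.16899672] [0.01699618 0.01677241 0.00321141]
(array([0.49989062, 0.25420307, 0.00166351, 0.00095812]), np.float64(0.00019904261628446302))
```

View pics/w1.png

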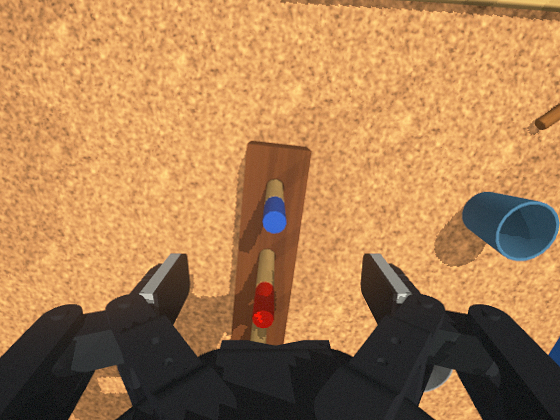

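Through the wrist camera the blue top sits at (274,222), between the finger tips (about 185 and 365 px), at (0.500,0.255). I'll descend and close.

```bash
python3 -m jog '{"delta_pos":[[-0.003,-0.003,0.12],[-0.003,-0.003,0.2],[-0.003,-0.003,0.265],[-0.003,-0.003,0.265],[-0.003,-0.003,0.265]],"rot":[[0,0,0],[0,0,0],[0,0,0],[0,0,0],[0,0,0]],"jaw":[-1,-1,-1,-1,-1]}'
python3 -m jog '{"delta_pos":[[0,0,0],[0,0,0],[0,0,0],[0,0,0],[0,0,0],[0,0,0],[0,0,0],[0,0,0]],"rot":[[0,0,0],[0,0,0],[0,0,0],[0,0,0],[0,0,0],[0,0,0],[0,0,0],[0,0,0]],"jaw":[1,1,1,1,1,1,1,1]}'
```

```text
time: 1.92
tool_pos: [0.5009, 0.2563, 0.1269]
eef_rot: [[-0.243, 0.97, 0.002], [0.97, 0.243, 0.001], [0.0, 0.002, -1.0]]
ft_force: [0.7, 0.3, 0.1]
finger_gap: 1.001
finger_force: 0.0
time: 2.92
tool_pos: [0.501, 0.2553, 0.1258]
eef_rot: [[-0.242, 0.97, 0.001], [0.97, 0.242, 0.0], [0.0, 0.001, -1.0]]
ft_force: [0.5, -0.7, 2.6]
finger_gap: 0.192
finger_force: 58.4
```

Gripped (gap about 17 mm, 58 N). Lifting.

```bash
python3 -m jog '{"delta_pos":[[0,0,-0.08],[0,0,-0.2],[0,0,-0.32],[0,0,-0.44],[0,0,-0.44]],"rot":[[0,0,0],[0,0,0],[0,0,0],[0,0,0],[0,0,0]],"jaw":[1,1,1,1,1]}'
cat > stick.py <<'E'
from m import *
s=readout.get_state();T=np.array(s["tool_pos"]);R=np.array(s["eef_rot"]);print(s["time"],T.round(4),R.round(3).tolist(),np.round(s["qpos"],2),np.round(s["ft_force"],1))
for n in("top","side","wrist"):
    c=cam(n);save(c,n+"_%.2f.png"%s["time"])
    P=cloud(c,np.ones(c["depth"].shape,bool));L=(P-T)@R
    B=L[(np.hypot(L[:,0],L[:,1])<.025)&(L[:,2]>.004)&(L[:,2]<.125)]
    if len(B)<60: print(n,len(B),"few");continue
    # tool-frame fit: cylinder about ~z
    S=box(B,[-1,-1,.005],[1,1,.105]); f=lambda q:np.linalg.norm(S[:,:2]-q[:2]-np.outer(S[:,2],q[2:]),axis=1)-.009
    q=least_squares(f,np.zeros(4),loss="soft_l1",f_scale=.001)
    print(n,len(S),"xy at tcp mm",(q.x[:2]*1e3).round(1),"slope deg",np.degrees(q.x[2:]).round(2),"std",np.std(q.fun).round(5),"z ext",np.percentile(B[:,2],[1,99]).round(4))
E
python3 stick.py
```

```text
time: 3.55
tool_pos: [0.5021, 0.2558, 0.3063]
eef_rot: [[-0.242, 0.97, 0.008], [0.97, 0.242, 0.003], [0.001, 0.009, -1.0]]
ft_force: [-0.7, 0.4, -0.7]
finger_gap: 0.193
finger_force: 59.1
3.55 [0.5021 0.2558 0.3063] [[-0.242, 0.97, 0.008], [0.97, 0.242, 0.003], [0.001, 0.009, -1.0]] [0.37 0.11 1.2  0.   1.82 0.13] [-0.7  0.4 -0.7]
top 533 xy at tcp mm [ 1.2 -0.5] slope deg [-0.91  0.04] std 0.00042 z ext [0.0053 0.1128]
side 1516 xy at tcp mm [0.6 0.5] slope deg [ 0.12 -0.09] std 0.00059 z ext [0.0051 0.117 ]
wrist 1180 xy at tcp mm [-0.8 -2.9] slope deg [-0.23 -0.51] std 0.00022 z ext [0.0044 0.1178]
```

The stick is straight in the grip (all slopes under 1°, foot about 116 mm ahead of the TCP). I'll carry it across, then tilt by 40°.

```bash
python3 -m jog '{"delta_pos":[[-0.1,-0.002,-0.025],[-0.22,-0.004,-0.025],[-0.34,-0.005,-0.025],[-0.46,-0.006,-0.025],[-0.58,-0.008,-0.025],[-0.7,-0.01,-0.025],[-0.82,-0.012,-0.025],[-0.924,-0.012,-0.025]],"rot":[[0,0,0],[0,0,0],[0,0,0],[0,0,0],[0,0,0],[0,0,0],[0,0,0],[0,0,0]],"jaw":[1,1,1,1,1,1,1,1]}'
python3 -m jog '{"delta_pos":[[0,0,0],[0,0,0],[0,0,0],[0,0,0],[0,0,0],[0,0,0]],"rot":[[0,0.1,0],[0,0.2,0],[0,0.3,0],[0,0.4,0],[0,0.4444,0],[0,0.4444,0]],"jaw":[1,1,1,1,1,1]}'
cat > to.py <<'E'
import sys
from h import *
s=readout.get_state();T=np.array(s["tool_pos"]);R=np.array(s["eef_rot"])
F=np.array(eval(sys.argv[1]));ox,oz=float(sys.argv[2]),float(sys.argv[3])
t,y=np.radians([40,14]);gz=np.array([np.sin(t)*np.sin(y),-np.sin(t)*np.cos(y),np.cos(t)]);gy=-np.array([np.cos(y),np.sin(y),0]);gx=np.cross(gy,gz)
G=np.c_[gx,-gy,-gz]; tgt=F+ox*gx+(.116+oz)*gz
print("tgt",tgt.round(4),"pos",T.round(4),"share",((tgt-T)@R/.4).round(4),"rot",(cv2.Rodrigues(R.T@G)[0].ravel()/(np.pi/2)).round(4),np.round(s["qpos"],2),s["time"])
print("foot in groove frame mm",((T+.116*R[:,2]-F)@np.c_[gx,gy,gz]*1e3).round(1),"F",np.round(s["ft_force"],1))
E
python3 to.py '[.6055,-.184,.036]' .03 .012
```

```text
time: 4.7
tool_pos: [0.5849, -0.1062, 0.308]
eef_rot: [[-0.241, 0.97, -0.005], [0.97, 0.241, 0.002], [0.003, -0.005, -1.0]]
ft_force: [0.5, 1.3, 0.1]
finger_gap: 0.193
finger_force: 59.1
time: 5.45
tool_pos: [0.5852, -0.1056, 0.3068]
eef_rot: [[-0.179, 0.971, -0.16], [0.741, 0.24, 0.627], [0.647, -0.006, -0.763]]
ft_force: [0.6, -0.6, -0.2]
finger_gap: 0.198
finger_force: 59.0
tgt [ 0.6198 -0.2415  0.1533] pos [ 0.5852 -0.1056  0.3068] share [-0.5156  0.0052  0.0659] rot [-0.0022 -0.0033 -0.0038] [-0.53  0.45  0.92  0.61  2.21 -0.51] 5.45
foot in groove frame mm [236.7   1.2  39.4] F [ 0.6 -0.6 -0.2]
```

```bash
python3 -m jog '{"delta_pos":[[-0.12,0.001,0.02],[-0.24,0.002,0.04],[-0.36,0.004,0.066],[-0.44,0.005,0.066],[-0.49,0.005,0.066],[-0.49,0.005,0.066],[-0.49,0.005,0.066]],"rot":[[0,0,0],[0,0,0],[0,0,0],[-0.002,-0.003,-0.004],[-0.002,-0.003,-0.004],[-0.002,-0.003,-0.004],[-0.002,-0.003,-0.004]],"jaw":[1,1,1,1,1,1,1]}'
python3 to.py '[.6055,-.184,.036]' .03 .012; python3 stick.py; ls pics
```

```text
time: 6.32
tool_pos: [0.6201, -0.2325, 0.1667]
eef_rot: [[-0.194, 0.969, -0.151], [0.745, 0.246, 0.62], [0.638, 0.008, -0.77]]
ft_force: [0.1, 0.7, -0.0]
finger_gap: 0.195
finger_force: 59.0
tgt [ 0.6198 -0.2415  0.1533] pos [ 0.6201 -0.2325  0.1667] share [-0.038  -0.0063  0.0118] rot [0.0023 0.0039 0.0053] [-0.65  0.71  0.82  0.5   2.13 -0.74] 6.325
foot in groove frame mm [44.6 -2.8 16.7] F [ 0.1  0.7 -0. ]
6.325 [ 0.6201 -0.2325  0.1667] [[-0.194, 0.969, -0.151], [0.745, 0.246, 0.62], [0.638, 0.008, -0.77]] [-0.65  0.71  0.82  0.5   2.13 -0.74] [ 0.1  0.7 -0. ]
top 766 xy at tcp mm [-0.  -0.8] slope deg [-0.27 -0.08] std 0.00087 z ext [0.005  0.1134]
side 412 xy at tcp mm [0.3 2. ] slope deg [-0.1  -0.17] std 0.00126 z ext [0.0055 0.1169]
wrist 1093 xy at tcp mm [-1.3 -1.3] slope deg [-0.13  0.  ] std 0.0002 z ext [0.0044 0.1119]
crop.png
side.png
side_3.55.png
side_6.33.png
top.png
top_3.55.png
top_6.33.png
w0.png
w1.png
wrist_3.55.png
wrist_6.33.png
```

```bash
python3 to.py '[.6049,-.1837,.036]' .003 .008
```

```text
tgt [ 0.6236 -0.2588  0.1329] pos [ 0.6201 -0.2326  0.1669] share [-0.1047 -0.0082  0.0236] rot [0.0025 0.0043 0.0054] [-0.65  0.71  0.82  0.5   2.13 -0.74] 6.475
foot in groove frame mm [44.2 -3.3 17.2] F [-1.1 -0.3 -0.5]
```

View pics/side_6.33.png

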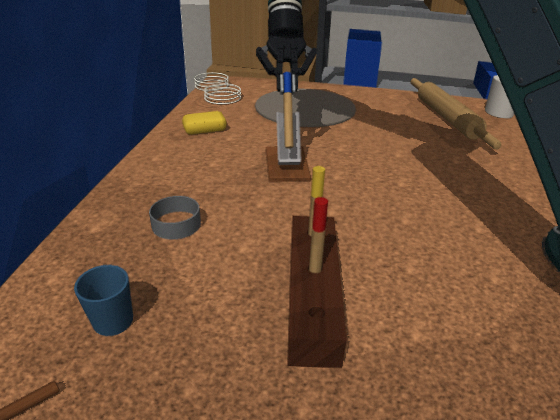

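The side view shows the stick lined up over the trough (foot about (290,147), trough about (289,140)), with red and yellow standing. I'll move into the V just above the stop.

```bash
python3 -m jog '{"delta_pos":[[-0.03,-0.008,0.024],[-0.06,-0.008,0.024],[-0.085,-0.008,0.024],[-0.104,-0.008,0.024],[-0.104,-0.008,0.024],[-0.104,-0.008,0.024]],"rot":[[0.002,0.004,0.005],[0.002,0.004,0.005],[0.002,0.004,0.005],[0.002,0.004,0.005],[0.002,0.004,0.005],[0.002,0.004,0.005]],"jaw":[1,1,1,1,1,1]}'
python3 to.py '[.6049,-.1837,.036]' .0 .003;  python3 stick.py
```

```text
time: 7.22
tool_pos: [0.6232, -0.2592, 0.1313]
eef_rot: [[-0.184, 0.971, -0.156], [0.743, 0.241, 0.625], [0.644, -0.001, -0.765]]
ft_force: [0.7, 0.2, -0.3]
finger_gap: 0.194
finger_force: 59.2
tgt [ 0.6234 -0.2579  0.1272] pos [ 0.6232 -0.2592  0.1313] share [-0.0043  0.0014  0.0099] rot [ 0.0001 -0.0008 -0.0009] [-0.67  0.77  0.78  0.48  2.12 -0.77] 7.225
foot in groove frame mm [1.9 0.5 7. ] F [ 0.7  0.2 -0.3]
7.225 [ 0.6232 -0.2592  0.1313] [[-0.184, 0.971, -0.156], [0.743, 0.241, 0.625], [0.644, -0.001, -0.765]] [-0.67  0.77  0.78  0.48  2.12 -0.77] [ 0.7  0.2 -0.3]
top 1763 xy at tcp mm [ 0.  -0.8] slope deg [-0.18  0.35] std 0.00533 z ext [0.0066 0.1239]
side 894 xy at tcp mm [0.4 1.5] slope deg [-0.1  -0.16] std 0.005 z ext [0.007  0.1242]
wrist 2920 xy at tcp mm [-1.  -1.1] slope deg [-0.14  0.16] std 0.00517 z ext [0.0055 0.1244]
```

```bash
python3 -m jog '{"delta_pos":[[-0.003,0.0014,0.004],[-0.005,0.0014,0.008],[-0.005,0.0014,0.012],[-0.005,0.0014,0.012]],"rot":[[0,0,0],[0,0,0],[0,0,0],[0,0,0]],"jaw":[1,1,1,1]}'
python3 to.py '[.6049,-.1837,.036]' .0 .0
```

```text
time: 7.88
tool_pos: [0.623, -0.2573, 0.126]
eef_rot: [[-0.183, 0.971, -0.156], [0.742, 0.241, 0.625], [0.644, -0.001, -0.765]]
ft_force: [-0.9, 0.6, -0.3]
finger_gap: 0.192
finger_force: 59.0
tgt [ 0.6229 -0.256   0.1249] pos [ 0.623  -0.2573  0.126 ] share [0.0004 0.0005 0.0042] rot [-0.0004 -0.0014 -0.001 ] [-0.67  0.77  0.79  0.48  2.11 -0.78] 7.875
foot in groove frame mm [0.1 0.3 1.7] F [-0.9  0.6 -0.3]
```

Still no contact, 1.7 mm above the nominal stop. I'll feel down gently.

```bash
python3 -m jog '{"delta_pos":[[0,0,0.003],[0,0,0.006],[0,0,0.006],[0,0,0.006]],"rot":[[0,0,0],[0,0,0],[0,0,0],[0,0,0]],"jaw":[1,1,1,1]}'
python3 to.py '[.6049,-.1837,.036]' .0 .0
```

```text
time: 8.38
tool_pos: [0.6229, -0.2562, 0.1248]
eef_rot: [[-0.184, 0.971, -0.155], [0.743, 0.241, 0.625], [0.644, -0.001, -0.765]]
ft_force: [-2.8, -1.2, 3.0]
finger_gap: 0.189
finger_force: 59.2
tgt [ 0.6229 -0.256   0.1249] pos [ 0.6229 -0.2562  0.1248] share [0.0004 0.0003 0.    ] rot [ 0.0002 -0.0008 -0.0009] [-0.67  0.77  0.8   0.48  2.1  -0.78] 8.375
foot in groove frame mm [-0.   0.1  0. ] F [-2.8 -1.2  3. ]
```

Contact at the stop (~3 N). I'll nudge towards the V to see whether it's seated.

```bash
python3 -m jog '{"delta_pos":[[-0.0025,0,0],[-0.0025,0,0],[-0.0025,0,0]],"rot":[[0,0,0],[0,0,0],[0,0,0]],"jaw":[1,1,1]}'
python3 to.py '[.6049,-.1837,.036]' .0 .0;python3 stick.py
```

```text
time: 8.75
tool_pos: [0.6229, -0.2563, 0.1247]
eef_rot: [[-0.185, 0.97, -0.156], [0.742, 0.242, 0.626], [0.645, -0.001, -0.764]]
ft_force: [-2.4, 0.4, 4.7]
finger_gap: 0.196
finger_force: 59.2
tgt [ 0.6229 -0.256   0.1249] pos [ 0.6229 -0.2563  0.1247] share [0.0008 0.0002 0.    ] rot [-0.0002 -0.0017 -0.0003] [-0.67  0.77  0.8   0.48  2.11 -0.78] 8.75
foot in groove frame mm [-0.   0.1  0. ] F [-2.4  0.4  4.7]
8.75 [ 0.6229 -0.2563  0.1247] [[-0.185, 0.97, -0.156], [0.742, 0.242, 0.626], [0.645, -0.001, -0.764]] [-0.67  0.77  0.8   0.48  2.11 -0.78] [-2.4  0.4  4.7]
top 1766 xy at tcp mm [ 0.6 -0.5] slope deg [-0.12  0.21] std 0.00539 z ext [0.0068 0.1204]
side 935 xy at tcp mm [0.7 0.8] slope deg [ 0.06 -0.05] std 0.00532 z ext [0.0071 0.1237]
wrist 3123 xy at tcp mm [-0.9 -1.2] slope deg [ 0.   -0.01] std 0.00538 z ext [0.0056 0.1181]
```

Seated: the tool no longer advances and the force rises. Releasing gradually.

```bash
python3 -m jog '{"delta_pos":[[0,0,0],[0,0,0],[0,0,0],[0,0,0],[0,0,0],[0,0,0],[0,0,0],[0,0,0]],"rot":[[0,0,0],[0,0,0],[0,0,0],[0,0,0],[0,0,0],[0,0,0],[0,0,0],[0,0,0]],"jaw":[0.5,0.4,0.3,0.2,0.1,0,-0.2,-0.2]}'
python3 stick.py
```

```text
time: 9.9
tool_pos: [0.6231, -0.2567, 0.1237]
eef_rot: [[-0.184, 0.971, -0.156], [0.743, 0.241, 0.625], [0.644, -0.001, -0.765]]
ft_force: [0.6, -0.5, 0.7]
finger_gap: 0.591
finger_force: 0.0
9.9 [ 0.6231 -0.2567  0.1237] [[-0.184, 0.971, -0.156], [0.743, 0.241, 0.625], [0.644, -0.001, -0.765]] [-0.67  0.77  0.8   0.48  2.1  -0.78] [ 0.6 -0.5  0.7]
top 1747 xy at tcp mm [ 1.5 -0.6] slope deg [0.08 0.3 ] std 0.00526 z ext [0.0064 0.1197]
side 927 xy at tcp mm [1.9 0.9] slope deg [-0.1  -0.36] std 0.00522 z ext [0.0076 0.1234]
wrist 3583 xy at tcp mm [-0.1 -1.2] slope deg [ 0.25 -0.15] std 0.00506 z ext [0.006  0.1208]
```

```bash
python3 -m jog '{"delta_pos":[[0.002,0,-0.04],[0.002,0,-0.1],[0.002,0,-0.17],[0.002,0,-0.25],[0.002,0,-0.3],[0.002,0,-0.3],[0.002,0,-0.3]],"rot":[[0,0,0],[0,0,0],[0,0,0],[0,0,0],[0,0,0],[0,0,0],[0,0,0]],"jaw":[-0.2,-0.2,-0.2,-0.2,-0.2,-0.2,-0.2]}'
python3 - <<'E'
from m import *
ims=[]
t,y=np.radians([40,14]);gz=np.array([np.sin(t)*np.sin(y),-np.sin(t)*np.cos(y),np.cos(t)]);gy=-np.array([np.cos(y),np.sin(y),0]);gx=np.cross(gy,gz);F=np.array([.6049,-.1837,.036])
for n in("top","side"):
    c=cam(n);P=cloud(c,masks(c)["blue"]);L=(P-F)@np.c_[gx,gy,gz];B=L[(np.hypot(L[:,0],L[:,1])<.03)&(abs(L[:,2]-.13)<.06)]
    print(n,len(B),np.percentile(B,[1,50,99],axis=0).round(4).tolist())
    S=B[B[:,2]<.155];f=lambda q:np.linalg.norm(S[:,:2]-q[:2]-np.outer(S[:,2],q[2:]),axis=1)-.009
    q=least_squares(f,np.zeros(4),loss="soft_l1",f_scale=.001).x;print("axis at foot mm",q[:2]*1e3,"slope",np.degrees(q[2:]))
    ims.append(c["img"][150:270,390:550] if n=="top" else c["img"][70:190,210:370])
z=np.hstack([cv2.resize(i,(400,300),interpolation=2) for i in ims]);cv2.imwrite("pics/end.png",z[...,::-1])
print(readout.get_state()["time"])
E
```

```text
time: 10.92
tool_pos: [0.6416, -0.3307, 0.215]
eef_rot: [[-0.183, 0.971, -0.157], [0.742, 0.241, 0.626], [0.645, -0.002, -0.764]]
ft_force: [-0.4, 0.8, -0.5]
finger_gap: 0.601
finger_force: 0.0
top 379 [[-0.0043, -0.0065, 0.1166], [0.0074, 0.0018, 0.1403], [0.0106, 0.0087, 0.1596]]
axis at foot mm [-0.45299345  2.09410214] slope [ 0.1110481  -0.47705643]
side 146 [[0.0017, -0.0098, 0.1159], [0.0075, -0.0022, 0.137], [0.0119, 0.0066, 0.158]]
axis at foot mm [-1.6016084  -3.85873102] slope [0.74939141 0.8352331 ]
11.025
```

View pics/end.png

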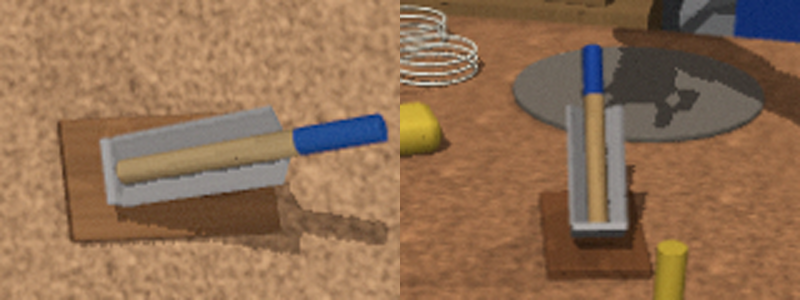

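The stick lies straight in the V, foot at the stop (118,170 in the left crop), blue end free at z ≈ 0.16 along the groove. The gripper is clear, so I'm handing in.

```bash
python3 -c "
from station import hand_in
print(hand_in())"
```

```text
the job is handed in; nothing more can be done
None
```

The blue stamp is lying in the V groove, foot at the stop and blue end up. The gripper has let go and is clear; I did not touch the red and yellow sticks. I handed the job in at about 11 s of the 43 s allowed; no verdict was returned.

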